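# Move the lift-off guard door to the next amplifier

## Robot

A 6-joint arm with a two-finger parallel gripper is mounted at the origin on the work surface. World frame = base frame: x ahead of the robot, y to its left, z up, the work surface at z = 0. Lengths are in m, angles in rad, forces in N, time in s.
With the tool pointing down it reaches from about 0.35 to 0.875 m from the base axis. Payload 4.2 kg.
Tool frame: the origin (TCP) lies on the centre line of the jaws, within the pads' length; the fingertips stand 17 mm ahead of it and the grasp point (between the pads) lies 2 mm behind it; z points along the fingers, y is the line along which they close (so a half turn about z gives the same grasp; the last joint's range is limited). The gripper opens to 85 mm and grips with 20 to 120 N. Pads are 22 mm wide; open, the fingers measure 114 mm over their backs; the gripper's body (76 mm by 85 mm) begins 54 mm behind the grasp point. The pads swing forward as they close: fully open they stand 13 mm farther back than shut.
Start: joints at [-0.952, 0.385, 0.008, 0, -1.194, -0.259], TCP at [0.22, -0.585, 0.223] pointing down, gripper open.
Joint ranges: [-3.14, 3.14], [-1.21, 2.06], [-1.07, 1.41], [-3.16, 2.05], [-2.99, -0.16], [-3.1, 3.1]. Speed limits (rad/s): [2.79, 2.79, 3.14, 3.14, 3.14, 3.14].

## Interface

Orientations are given as a rotation vector (axis times angle).
In Python, from cell import manip gives the robot as it stands.
- The arm moves only by the shell command python3 -m handwheel 'ROWS' [FORCE]. ROWS is JSON, a list of rows, each a list of 7 numbers: the shift along the tool's x, y, z in cm, then the turn, a rotation vector about the tool's x, y, z in rad, then the closure in counts, from 0 (fully open) to 255 (shut). In form: [[dx, dy, dz, ax, ay, az, jaw], ...]. A call has 1 to 12 rows; each row shifts and turns the commanded pose from where the row before left it, along the tool's axes as they then stand; what a row does not reach is not made up. A row lasts 1/10 s, in which the tool goes at most 50 mm and 8.59 degrees, less where a joint would pass 70% of its speed; a pose out of reach is approached as far as the arm can. A call with a gripper value outside its range is refused whole. The fingers move at their own pace and stop on an object; FORCE is the grip in N (left out, the last holds). Time passes only in rows, so rows that do not move let the fingers close. It gives the time, the measured TCP pose, the force and the opening at its end, in the units of the state.
- manip.get_obs(): the state, without advancing time (a new reading comes with each control period).
- manip.read_camera(name): name is "scene" or "top" or "wrist"; returns a dict with "pixels" (400x640x3 uint8, red, green, blue), "z_map" (400x640 float32, m along the optical axis (not along the pixel's ray), 0 where there is no reading), "intrinsics" (3x3 intrinsics, pixels), "R" (3x3) and "t" (3): a world point X has camera coordinates R X + t. Camera axes: x right, y down, z forward; pixel columns grow to the right and rows downward; lengths in m; the calibration is good to about 2 mm. A picture is of the moment at which its call begins.
- manip.finish_job(): hands the job in, once; it reports no verdict.
The state is a dict: "t": time; "joints": joint angles; "qd": joint speeds; "effort": joint torques, N m; "ee_pos": TCP position; "eef_rot": TCP orientation; "force": force on the tool from outside, world axes, zero at the start; "moment": the same for the moment, N m; "finger_gap": finger opening in m.
Only numpy, scipy, OpenCV 4.12 (cv2) and the standard library are available. Lean on these libraries where they do the work, as an engineer would, in place of code of your own. Each camera call takes 0.05 s, during which the arm holds its last target. There are 200 camera calls.

## Task

Pull back the sprung hinge pin of the perforated guard door by pinching its red and yellow tabs, lift the door off the black amplifier and drop it into the hinge of the silver amplifier: press it gently down against the red interlock button until it is fully home, then let the pin spring out into its hole and let go. Do not force the door or the hinges of either amplifier (a push of 10 to 15 N is plenty, 25 N bends them), and leave the other things on the bench alone.

Things in the scene. Friction and masses are not known exactly. Their poses are not given: they have to be found in the camera images.
- door: Lift-off guard door, 0.25 kg: perforated aluminium panel 130 wide, 5 thick, upright under a steel hinge barrel 12 mm in diameter, 184 long. Origin on the barrel's axis at mid width; y along the barrel, z up; the panel reaches down to z = -95 mm. On the barrel stand a fixed yellow tab and, on its +y side, the sprung pin's red tab: plates 24 mm wide along x, 6 thick, z = 8 to 48 mm.
- door_grip (a point): Where to pinch, closing along y: on the door, 31 mm above its origin, axes alike. Yellow tab's outer (-y) face: y = -18 mm. Red tab's outer (+y) face: y = +32 with the pin out, +18 mm fully back. Pinching both together from above (50 mm over both, 36 when fully pinched) pulls the pin back and holds the door. Finger tips must stay above the barrel (6 mm over the origin).
- door_stub (a point): Tip of the door's fixed hinge stub, 8 mm in diameter, on the axis at the -y end: y = -107 mm in the door's frame (the barrel ends at y = -92 and +92 mm).
- door_pin (a joint): How far the brass sprung hinge pin (8 mm in diameter, round tip, on the axis at the door's +y end) is pulled back, m: 0 = out, tip at y = +108 mm; 0.014 = fully back, tip at y = +94 mm. The spring pushes it out with about 6 N at 0 and 12 N at 0.014.
- amp_black: The finished amplifier: black finned open case with copper-and-black capacitors, 180 x 264 x 120 mm (capacitor tops at 144 mm), fixed. Origin: centre of its underside; hinge ears on its +x side. It carries the door at the start, pin in the hole. Ears as on the silver one, but no button. The door lifts straight up and off with the pin fully back.
- black_hinge (a point): Hinge axis of the black amplifier at mid width, 112 mm along x and 155 mm above its origin; axes as the amplifier's; the hinge runs along y.
- amp_silver: The amplifier to be guarded: bare aluminium finned open case, blue capacitors, same sizes, fixed; origin and axes likewise. Hinge ears on its +x side. The door drops straight down into them with the pin fully back (3 mm to spare at its ends) and is home when stub and barrel rest on the bottoms of slot and saddle. Its yaw differs from the black one's by up to 0.5 rad.
- silver_hinge (a point): Nominal hinge axis of the silver amplifier at mid width, 112 mm along x and 155 mm above its origin; axes as the amplifier's, hinge along y. The ears are height-adjustable: the true axis lies straight above or below this point by up to 18 mm, different each time and not measured, so home must be felt. This holds for the slot, saddle and hole points too.
- silver_slot (a point): Nominal middle of the ear at y = -100 mm: 6 mm thick, slot open at the top for the door's stub, 2.6 mm wider than it, lead-ins sloping up to about 20 mm above the axis.
- silver_saddle (a point): Nominal middle of the ear at y = +75 mm: 10 mm thick saddle open at the top for the door's barrel, 2.6 mm wider than it, lead-ins sloping up to about 18 mm above the axis.
- silver_hole (a point): Nominal middle of the upright end plate, y = +96 to +102 mm, with a 11 mm square hole on the hinge axis for the sprung pin; its top is 18 mm above the axis.
- interlock (a joint): Travel (m) of the red sprung button, 7 mm across, at y = +86 mm of the silver hinge under the barrel: 0 = up, 0.006 = door fully home. Pushes up with 2 N when up, 4 N at home, which lifts the +y end of a door whose pin is not in its hole. At home it takes about 5 N of push on the door's middle to hold it down. With the pin in, that end may rise 1.5 mm to the hole's edge.
- cap_a: Bystander, leave alone: copper and black capacitor can, 40 mm across, 52 tall, standing. Origin: centre of its underside.
- cap_b: Bystander, leave alone: a second such capacitor can. Origin: centre of its underside.
- screwdriver: Bystander, leave alone: screwdriver lying on the bench. Origin: on its underside at mid length.
- spanner: Bystander, leave alone: wrench lying on the bench. Origin: on its underside at mid length.
- screw_jar: Bystander, leave alone: pale jar, 56 mm across, 65 tall. Origin: centre of its underside.
- tape: Bystander, leave alone: yellow tape roll, 90 mm across, 20 tall. Origin: centre of its underside.
- knob_cap: Bystander, leave alone: aluminium control knob, 38 mm across, 18 tall, loose on the bench. Origin: centre of its underside.

How it is judged:
By the outcome, as a careful person would: the job done as asked, in the order asked, and still so for the second after the job is handed in, with the robot touching nothing.
It also fails if it takes over 58 s, if anything falls off the work surface, if the arm or the gripper's body presses on something with over 40 N, if the wrist force passes 120 N, or if a joint passes its speed limit or range.

## Working session

There is one attempt and no reset: what is moved stays moved. The work goes in short steps, Python scripts to look and compute and a shell command to move; the robot and the scene stay as the last step left them, time stands still between calls to the robot, and variables do not carry over. Pictures are saved under pics/ and viewed, on a budget of 10 in all, crops included, one or two more only if the job needs it, and the job is handed in when it is done.

```bash
mkdir -p pics; ls; python3 - <<'E'
from cell import manip
import cv2,numpy as np
o=manip.get_obs();print(o)
for n in ["scene","top"]:
    c=manip.read_camera(n);cv2.imwrite(f"pics/{n}1.png",c["pixels"][:,:,::-1]);np.savez(f"{n}1.npz",**c)
    print(n,c["intrinsics"],c["R"],c["t"])
E
```

```text
pics
{'t': 0.0, 'joints': array([-9.52392974e-01,  3.85553118e-01,  6.60786350e-03, -4.45222772e-04,
       -1.19403246e+00, -2.58591395e-01]), 'qd': array([ 1.39529901e-03, -6.28205366e-04, -2.71037570e-04, -4.94763646e-04,
       -6.99423546e-04,  6.20528010e-05]), 'effort': array([ 9.32547628e-04, -3.92290986e+01,  1.88400275e+01,  4.18626487e+00,
       -4.64339013e-03,  1.79837798e-06]), 'ee_pos': array([ 0.21983949, -0.58440424,  0.22172465]), 'eef_rot': array([ 0.56179457, -3.09039074, -0.00337773]), 'force': array([-0.30940901, -0.13092313,  0.3752917 ]), 'moment': array([-0.0029992 , -0.01941818, -0.01270716]), 'finger_gap': 0.08551970183927453}
scene [[418.6753319   0.        322.4930644]
 [  0.        418.6753319 205.8676762]
 [  0.          0.          1.       ]] [[ 0.28513976  0.95836156 -0.01544119]
 [ 0.61416895 -0.19505342 -0.76468991]
 [-0.73586128  0.20856    -0.6442134 ]] [-0.15980674 -0.26515697  1.60510803]
top [[422.28456709   0.         318.11797754]
 [  0.         422.28456709 202.4903074 ]
 [  0.           0.           1.        ]] [[-0.00519468 -0.99991253 -0.01216335]
 [-0.98426441  0.00726105 -0.1765527 ]
 [ 0.17662558  0.01105482 -0.98421603]] [0.02276689 0.62108623 0.89130746]
```

View pics/scene1.png

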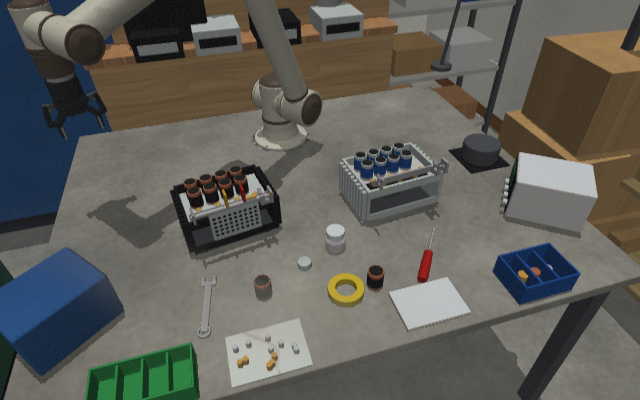

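View pics/top1.png

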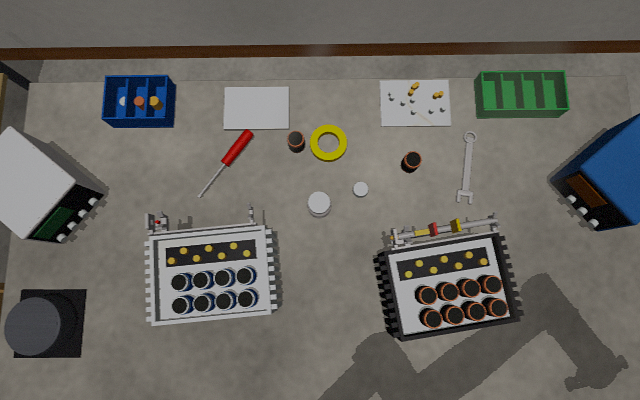

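The scene view shows the black amp with the door around (235,210) and the silver one around (390,180). In the top view, the black hinge runs (393,238)–(497,220) with its tabs at (433,229) and (455,226). The silver hinge runs (150,222)–(270,215), with its +y end and red button at (157,222).

```bash
python3 - <<'E'
import cv2,numpy as np
im=cv2.imread("pics/top1.png")
a=cv2.resize(im[200:260,375:509],None,fx=5.9,fy=5.0*1.18,interpolation=cv2.INTER_CUBIC)[:300]
im2=im[195:245,138:282]
A=cv2.resize(im[205:255,380:510],None,fx=6,fy=6,interpolation=cv2.INTER_CUBIC)
B=cv2.resize(im[200:245,145:275],None,fx=6,fy=6,interpolation=cv2.INTER_CUBIC)
cv2.imwrite("pics/crop1.png",np.vstack([A,B]))
E
```

```text
(no output)
```

View pics/crop1.png

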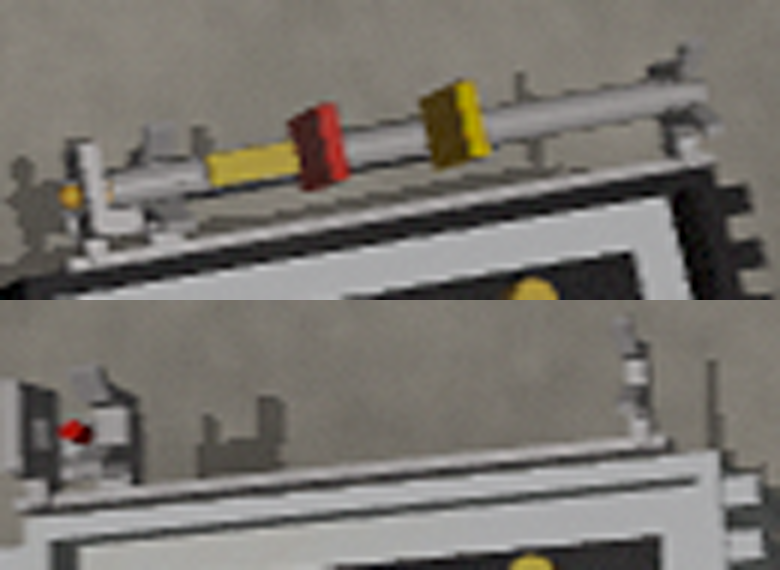

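The crop confirms the black barrel ends near full-image pixels (398,236) and (497,221), the red tab near (433,229) and the yellow near (456,226). The silver end plate with its button is near (157,222) and the slot ear near (250,212).

```bash
cat > h.py <<'E'
import numpy as np,cv2
from scipy.spatial.transform import Rotation as Ro
def cloud(c):
    K,R,t,z=c["intrinsics"],c["R"],c["t"],c["z_map"].astype(float)
    v,u=np.mgrid[:z.shape[0],:z.shape[1]]
    p=np.stack([(u-K[0,2])/K[0,0]*z,(v-K[1,2])/K[1,1]*z,z],-1)
    p=(p-t)@R; p[z==0]=np.nan; return p
def bp(c,u,v,h):   # pixel -> world at height h
    K,R,t=c["intrinsics"],c["R"],c["t"]
    d=R.T@np.linalg.inv(K)@[u,v,1]; o=-R.T@t
    return o+d*(h-o[2])/d[2]
def proj(c,X):
    p=c["R"]@X+c["t"]; p=c["intrinsics"]@p; return p[:2]/p[2]
E
python3 - <<'E'
from h import *
c=dict(np.load("top1.npz")); P=cloud(c)
for nm,(u0,u1,v0,v1) in dict(black=(370,525,228,345),silver=(140,282,220,330)).items():
    q=P[v0:v1,u0:u1].reshape(-1,3); q=q[(q[:,2]>.112)&(q[:,2]<.127)]
    r=cv2.minAreaRect((q[:,:2]*1000).astype(np.float32)); print(nm,len(q),r)
    Ctr=np.array(r[0])/1000;
    a=r[2] if r[1][1]>r[1][0] else r[2]-90   # rotation so that long side is y
    a=np.radians((a+90)%180-90); print("yaw",a)
    print("hinge",Ctr+.112*np.array([np.cos(a),np.sin(a)]))
for n,u,v,h in [("bar+y",398.3,236.2,.157),("bar-y",496.8,220.8,.157),("slotear",145+635/6,200+375/6,.155),("button",145+77/6,200+432/6,.143)]: print(n,bp(c,u,v,h))
q=P[215:242,395:500].reshape(-1,3)
q=q[(q[:,2]>.15)&(q[:,2]<.166)]; print(len(q)); print("barrel fit",np.polyfit(q[:,1],q[:,0],1),q.min(0),q.max(0),np.percentile(q[:,2],90))
q=P[215:242,425:462].reshape(-1,3);q=q[q[:,2]>.175];print("tabs");print(np.round(q,4)[::4],q[:,2].max())
E
```

```text
black 2820 ((438.4977111816406, -248.1902618408203), (180.00827026367188, 265.07391357421875), 9.085522651672363)
yaw 0.15857228453620864
hinge [ 0.54909253 -0.2305045 ]
silver 2709 ((463.44866943359375, 241.125732421875), (180.1529541015625, 265.0977783203125), 5.295058727264404)
yaw 0.09241620887722429
hinge [0.57497073 0.25146162]
bar+y [ 0.53453709 -0.13946423  0.157     ]
bar-y [ 0.56370672 -0.33442249  0.157     ]
slotear [0.48504969 0.14999903 0.155     ]
button [0.46788276 0.33629325 0.143     ]
546
barrel fit [-0.14965667  0.51353857] [ 0.5245728  -0.33597802  0.15001188] [ 0.57599214 -0.13855277  0.16593809] 0.16354997876080846
tabs
[[ 0.5635 -0.2441  0.2019]
 [ 0.5614 -0.2435  0.2036]
 [ 0.5608 -0.2406  0.1948]
 [ 0.5598 -0.2459  0.2015]
 [ 0.559  -0.2408  0.1936]
 [ 0.558  -0.2459  0.2011]
 [ 0.5585 -0.2402  0.1829]
 [ 0.5561 -0.242   0.2014]
 [ 0.5545 -0.1971  0.2017]
 [ 0.5574 -0.242   0.1769]
 [ 0.5539 -0.241   0.204 ]
 [ 0.5553 -0.1968  0.1804]
 [ 0.5526 -0.1988  0.2019]
 [ 0.5544 -0.2411  0.1855]
 [ 0.5522 -0.2433  0.2022]
 [ 0.5527 -0.1973  0.1858]
 [ 0.5506 -0.2004
[... 167 characters left out ...]
02 ]
 [ 0.5474 -0.1978  0.1977]
 [ 0.5492 -0.2424  0.1802]
 [ 0.5465 -0.2427  0.2031]
 [ 0.5463 -0.1974  0.1916]
 [ 0.545  -0.2021  0.202 ]
 [ 0.5459 -0.2423  0.1921]
 [ 0.5447 -0.2467  0.2019]
 [ 0.5441 -0.1986  0.1935]
 [ 0.5431 -0.2037  0.2024]
 [ 0.5434 -0.2424  0.1975]
 [ 0.5429 -0.2485  0.2014]
 [ 0.5417 -0.1992  0.1983]
 [ 0.5436 -0.2425  0.1788]
 [ 0.5413 -0.2434  0.1998]
 [ 0.542  -0.1985  0.1786]
 [ 0.5392 -0.1995  0.2038]
 [ 0.5415 -0.2436  0.181 ]
 [ 0.5402 -0.2477  0.1918]
 [ 0.5381 -0.1992  0.1973]
 [ 0.5396 -0.2438  0.18  ]
 [ 0.5365 -0.1999  0.1945]
 [ 0.5357 -0.2053  0.202 ]
 [ 0.534  -0.2001  0.2001]
 [ 0.5346 -0.2006  0.1764]
 [ 0.5332 -0.2047  0.1895]] 0.20531147734591496
```

```bash
cat >> h.py <<'E'
def togo(o,X,yaw):
    R=Ro.from_rotvec(o["eef_rot"]).as_matrix()
    T=np.array([[-np.cos(yaw),-np.sin(yaw),0],[-np.sin(yaw),np.cos(yaw),0],[0,0,-1]]).T
    T=np.column_stack([[-np.cos(yaw),-np.sin(yaw),0],[-np.sin(yaw),np.cos(yaw),0],[0,0,-1]])
    print("t",round(o["t"],2),"turn",np.round(Ro.from_matrix(R.T@T).as_rotvec(),4),"cm now-axes",np.round(R.T@(X-o["ee_pos"])*100,2),"cm target-axes",np.round(T.T@(X-o["ee_pos"])*100,2),"F",np.round(o["force"],1))
E
python3 - <<'E'
from h import *
from cell import manip
togo(manip.get_obs(),np.array([.549,-.2305,.255]),.1586)
c=dict(np.load("top1.npz"))
for n,u,v,h in [("slotear",145+635/6,200+75/6,.16),("button",145+77/6,200+132/6,.15),("endplate top",145+18/6,200+130/6,.17)]: print(n,bp(c,u,v,h))
E
```

```text
t 0.1 turn [ 0.0019 -0.0003  0.2011] cm now-axes [-43.26  21.56  -3.28] cm target-axes [-38.09  29.76  -3.32] F [ 0.4 -0.7  0.1]
slotear [0.58323877 0.15140996 0.16      ]
button [0.56683255 0.33972747 0.15      ]
endplate top [0.56492736 0.35121688 0.17      ]
```

```bash
python3 -m handwheel '[[0,0,-1.7,0,0,0.1,0],[0,0,-1.6,0,0,0.1,0],[-3.8,3,0,0,0,0,0],[-3.8,3,0,0,0,0,0],[-3.8,3,0,0,0,0,0],[-3.8,3,0,0,0,0,0],[-3.8,3,0,0,0,0,0],[-3.8,3,0,0,0,0,0],[-3.8,3,0,0,0,0,0],[-3.8,3,0,0,0,0,0],[-3.8,3,0,0,0,0,0],[-3.8,2.8,0,0,0,0,0]]' 30
python3 - <<'E'
from h import *
from cell import manip
togo(manip.get_obs(),np.array([.549,-.2305,.255]),.1586)
c=manip.read_camera("wrist");cv2.imwrite("pics/w1.png",c["pixels"][:,:,::-1]);np.savez("w1.npz",**c)
for X in [(.549,-.2305,.155)]: print(proj(c,np.array(X)))
P=cloud(c);q=P.reshape(-1,3)
b=q[(q[:,2]>.152)&(q[:,2]<.164)&(abs(q[:,1]+.2305)<.085)&(abs(q[:,0]-.549)<.03)]
print(len(b)); s=b[b[:,2]>.157]; print("fit",np.polyfit(s[:,1]+.2305,s[:,0],1),b[:,2].max())
E
```

```text
t: 1.3
ee_pos: [0.5486, -0.2283, 0.2555]
eef_rot: [0.251, -3.131, -0.001]
force: [1.1, -0.8, -0.2]
finger_gap: 0.0854
t 1.3 turn [ 0.0004 -0.0006  0.0016] cm now-axes [-0.   -0.22  0.05] cm target-axes [-0.   -0.22  0.05] F [ 1.1 -0.8 -0.2]
[313.70900772 199.64136382]
3065
fit [-0.16169834  0.54784192] 0.16389558095039727
```

View pics/w1.png

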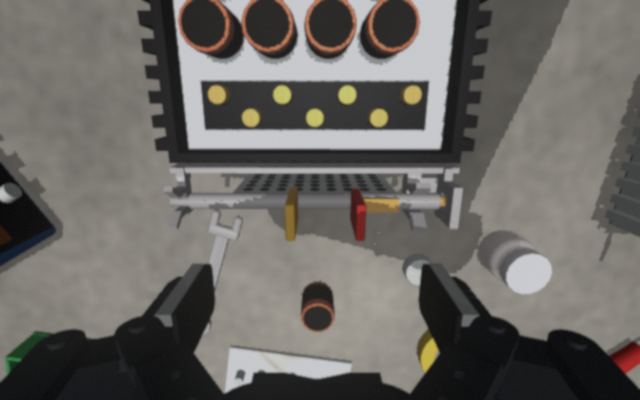

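The wrist view shows the barrel along row ~201 from (170,203) to (445,201), with the yellow tab at (291,213), the red tab at (358,213) and the pin out at (443,201). I'll refine the door pose from this cloud.

```bash
python3 - <<'E'
from h import *
c=dict(np.load("w1.npz"));P=cloud(c);q=P.reshape(-1,3)
a=.159;C=np.array([.548,-.2305]);A=np.array([[np.cos(a),np.sin(a)],[-np.sin(a),np.cos(a)]])
l=(q[:,:2]-C)@A.T
m=(q[:,2]>.197)&(q[:,2]<.208)&(abs(l[:,0])<.025)&(abs(l[:,1])<.06)
for s in (l[:,1]<0.01,l[:,1]>0.01):
    k=l[m&s]; print(len(k),"x",np.percentile(k[:,0],[1,50,99])*1e3,"y",np.percentile(k[:,1],[1,50,99])*1e3,"z",q[m&s][:,2].mean())
for u,v in [(170,203),(445,201)]:print((bp(c,u,v,.157)[:2]-C)@A.T)
E
```

```text
402 x [-10.92030837   0.08497011  12.66530746] y [-17.6409248  -14.43263994 -11.66126362] z 0.20377231401533089
414 x [-11.05531046  -0.13905246  12.71359664] y [26.19794499 28.83320609 32.18816906] z 0.20365233475987965
[ 0.00319546 -0.10770878]
[0.00128161 0.09790434]
```

```bash
python3 -m handwheel '[[0,-0.15,-0.0,0,0,0,0],[0,0,1.8,0,0,0,0],[0,0,1.8,0,0,0,0],[0,0,1.8,0,0,0,0],[0,0,1.7,0,0,0,0],[0,0,0,0,0,0,0]]' 50
python3 - <<'E'
from h import *
from cell import manip
togo(manip.get_obs(),np.array([.5485,-.230,.1845]),.159)
E
```

```text
t: 1.95
ee_pos: [0.5455, -0.2321, 0.1819]
eef_rot: [0.247, -3.126, -0.004]
force: [0.2, -0.4, 0.6]
finger_gap: 0.0854
t 1.95 turn [ 0.0027 -0.006  -0.001 ] cm now-axes [-0.33  0.16 -0.26] cm target-axes [-0.33  0.16 -0.26] F [ 0.2 -0.4  0.6]
```

```bash
python3 -m handwheel '[[0,0,0,0,0,0,0]]' 
python3 -m handwheel '[[-0.2,0.1,-0.2,0,0,0,0],[0,0,0,0,0,0,0]]'
python3 - <<'E'
from h import *
from cell import manip
togo(manip.get_obs(),np.array([.5485,-.230,.1845]),.159)
E
```

```text
t: 2.05
ee_pos: [0.5476, -0.2326, 0.185]
eef_rot: [0.249, -3.131, 0.001]
force: [-0.3, -0.1, 0.1]
finger_gap: 0.0851
t: 2.25
ee_pos: [0.5508, -0.2308, 0.1884]
eef_rot: [-0.251, 3.129, -0.002]
force: [-1.0, 0.1, -0.3]
finger_gap: 0.0851
t 2.25 turn [-0.0012  0.0028  0.0009] cm now-axes [0.21 0.11 0.39] cm target-axes [0.21 0.11 0.39] F [-1.   0.1 -0.3]
```

```bash
python3 -m handwheel '[[0.1,0.1,0.2,0,0,0,0],[0,0,0,0,0,0,0],[0,0,0,0,0,0,0]]'
python3 -m handwheel '[[0,0,0,0,0,0,90],[0,0,0,0,0,0,90],[0,0,0,0,0,0,90],[0,0,0,0,0,0,90]]' 50 
python3 - <<'E'
from h import *
from cell import manip
togo(manip.get_obs(),np.array([.5485,-.230,.1845]),.159)
E
```

```text
t: 2.55
ee_pos: [0.5486, -0.2296, 0.1849]
eef_rot: [-0.251, 3.132, -0.0]
force: [-0.1, -0.5, -0.9]
finger_gap: 0.0851
t: 2.95
ee_pos: [0.5488, -0.2295, 0.1849]
eef_rot: [-0.251, 3.131, 0.0]
force: [-0.2, 0.7, 2.3]
finger_gap: 0.0552
t 2.95 turn [0.0001 0.0002 0.001 ] cm now-axes [ 0.04 -0.05  0.04] cm target-axes [ 0.04 -0.05  0.04] F [-0.2  0.7  2.3]
```

```bash
python3 -m handwheel '[[0,0,0,0,0,0,130],[0,0,0,0,0,0,170],[0,0,0,0,0,0,200],[0,0,0,0,0,0,200],[0,0,0,0,0,0,200],[0,0,0,0,0,0,200]]' 50 
python3 - <<'E'
from h import *
from cell import manip
o=manip.get_obs();togo(o,np.array([.5485,-.230,.1845]),.159);print(o["moment"])
E
```

```text
t: 3.55
ee_pos: [0.55, -0.2308, 0.1873]
eef_rot: [-0.251, 3.127, -0.005]
force: [-0.6, -0.9, 6.5]
finger_gap: 0.0337
t 3.55 turn [-0.0032  0.0038  0.0014] cm now-axes [0.14 0.1  0.28] cm target-axes [0.14 0.1  0.28] F [-0.6 -0.9  6.5]
[0.20054474 0.17256496 0.01251351]
```

```bash
python3 -m handwheel '[[0,0,0,0,0,0,200],[0,0,0,0,0,0,200],[0,0,-0.2,0,0,0,200],[0,0,-0.4,0,0,0,200],[0,0,-0.4,0,0,0,200],[0,0,0,0,0,0,200]]' 
python3 - <<'E'
from h import *
from cell import manip
o=manip.get_obs();togo(o,np.array([.5485,-.230,.1945]),.159);print(o["moment"])
c=manip.read_camera("wrist");cv2.imwrite("pics/w2.png",c["pixels"][:,:,::-1]);np.savez("w2.npz",**c)
E
```

```text
t: 4.15
ee_pos: [0.5485, -0.2295, 0.1944]
eef_rot: [0.251, -3.131, -0.001]
force: [-0.0, 0.5, -2.2]
finger_gap: 0.0333
t 4.15 turn [ 0.0005 -0.0009  0.0008] cm now-axes [ 0.   -0.05 -0.01] cm target-axes [ 0.   -0.05 -0.01] F [-0.   0.5 -2.2]
[ 0.02894779 -0.03138192  0.01350497]
```

View pics/w2.png

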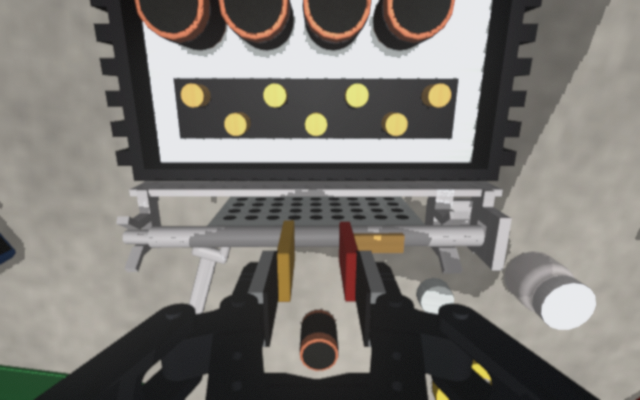

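The picture shows the door lifted about 1 cm: barrel level from (123,237) to (485,235), both tabs between the pads, and the pin clear of the end plate at (497,235). The force of −2.2 N matches the door's weight. Lifting it clear now.

```bash
python3 -m handwheel '[[0,0,-1,0,0,0,200],[0,0,-2,0,0,0,200],[0,0,-2.5,0,0,0,200],[0,0,-2.5,0,0,0,200],[0,0,-2.5,0,0,0,200],[0,0,-2.5,0,0,0,200],[0,0,-1.5,0,0,0,200],[0,0,-0.5,0,0,0,200]]' 
python3 -m handwheel '[[-0.2,1,0,0,0,0,200],[-0.4,2,0,0,0,0,200],[-0.6,3,0,0,0,0,200],[-0.7,3.2,0,0,0,0,200],[-0.7,3.2,0,0,0,0,200],[-0.7,3.2,0,0,0,0,200],[-0.7,3.2,0,0,0,0,200],[-0.7,3.2,0,0,0,0,200],[-0.7,3.2,0,0,0,0,200],[-0.7,3.2,0,0,0,0,200]]'
python3 -m handwheel '[[-0.7,3.2,0,0,0,0,200],[-0.7,3.2,0,0,0,0,200],[-0.7,3.2,0,0,0,0,200],[-0.7,3.2,0,0,0,0,200],[-0.7,3.2,0,0,0,0.02,200],[-0.5,2,0,0,0,0.02,200],[-0.2,1,0,0,0,0.02,200],[0,0,0,0,0,0,200],[0,0,0,0,0,0,200]]'
python3 - <<'E'
from h import *
from cell import manip
o=manip.get_obs();togo(o,np.array([.575,.2515,.335]),.0924);print(o["moment"],o["finger_gap"])
c=manip.read_camera("wrist");cv2.imwrite("pics/w3.png",c["pixels"][:,:,::-1]);np.savez("w3.npz",**c,tcp=o["ee_pos"],rot=o["eef_rot"])
E
```

```text
t: 5.0
ee_pos: [0.5492, -0.2298, 0.3475]
eef_rot: [-0.251, 3.128, -0.002]
force: [-0.7, 1.0, -2.9]
finger_gap: 0.0335
t: 6.0
ee_pos: [0.5627, 0.0623, 0.3432]
eef_rot: [0.251, -3.128, 0.0]
force: [0.3, 0.2, -2.6]
finger_gap: 0.0336
t: 6.9
ee_pos: [0.575, 0.2547, 0.3436]
eef_rot: [0.158, -3.135, 0.002]
force: [-0.3, -0.9, -3.2]
finger_gap: 0.0334
t 6.9 turn [-0.0012 -0.0024  0.0084] cm now-axes [ 0.03 -0.32  0.86] cm target-axes [ 0.03 -0.32  0.86] F [-0.3 -0.9 -3.2]
[-0.06482331  0.02020486 -0.03065464] 0.03341863546869323
```

View pics/w3.png

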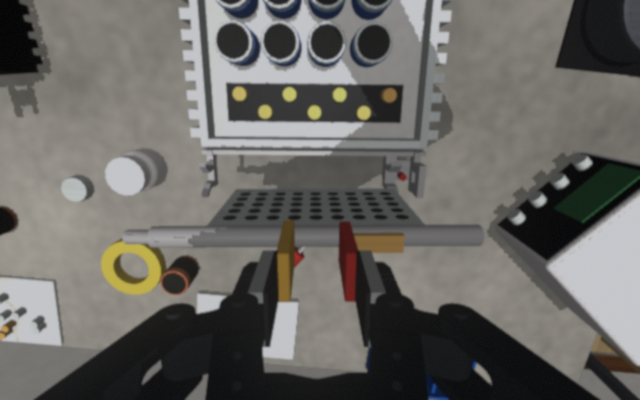

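The picture shows the door level over the silver amp: barrel (125,236) to (482,235), slot ear at (208,175), button at (402,176) and end plate at (417,175). Now I'll measure the door in the tool frame and the ears from the same cloud.

```bash
python3 - <<'E'
from h import *
c=dict(np.load("w3.npz"));P=cloud(c);R=Ro.from_rotvec(c["rot"]).as_matrix();tcp=c["tcp"]
T=(P-tcp)@R  # tool frame
q=T[222:246,130:480].reshape(-1,3); 
q=q[(abs(q[:,0])<.02)&(q[:,2]>.015)&(q[:,2]<.04)&((q[:,1]<-.03)|(q[:,1]>.045))]
# cylinder fit
from scipy.optimize import least_squares
f=lambda p:np.hypot(q[:,0]-p[0]-p[1]*q[:,1],q[:,2]-p[2]-p[3]*q[:,1])-.006
r=least_squares(f,[0,0,.03,0],loss="soft_l1",f_scale=.001);print("barrel x0,slope,z0,slope",r.x,len(q),np.std(r.fun))
row=T[228:240].reshape(-1,3);k=row[(abs(row[:,2]-.027)<.012)&(abs(row[:,0])<.012)];print("y ext",np.percentile(k[:,1],[0.3,1,99,99.7]))
for s in (0,1):
    k=T[215:300].reshape(-1,3);k=k[(k[:,2]>-.025)&(k[:,2]<-.012)&(abs(k[:,0])<.016)&((k[:,1]>0)==s)&(abs(k[:,1])<.03)]
    print("tab",s,len(k),np.percentile(k[:,1],[1,50,99]),k[:,2].min() if len(k) else 0)
# silver amp
a=.0924;C=np.array([.575,.2515]);A=np.array([[np.cos(a),np.sin(a)],[-np.sin(a),np.cos(a)]])
q=P.reshape(-1,3)
m=(q[:,2]>.112)&(q[:,2]<.127)&(np.hypot(q[:,0]-.463,q[:,1]-.241)<.17)&(((q[:,:2]-C)@A.T)[:,0]<-.015)
k=q[m]; print(cv2.minAreaRect((k[:,:2]*1000).astype(np.float32)))
W=P[150:200,195:430].reshape(-1,3);L=(W[:,:2]-C)@A.T
for nm,lo,hi in (("slot",-.112,-.09),("saddle",.066,.083),("plate",.09,.108)):
    m=(L[:,1]>lo)&(L[:,1]<hi)&(W[:,2]>.14)&(L[:,0]>-.03)
    k=np.c_[L[m],W[m,2]]; k=k[np.argsort(k[:,2])[::-1]]; print(nm,len(k),np.round(k[::max(1,len(k)//22)]*1e3,1).tolist())
px=c["pixels"][150:200,195:430].reshape(-1,3).astype(int);m=(px[:,0]>120)&(px[:,1]<60);print("button",m.sum(),np.nanmean(L[m],0),np.nanmax(W[m,2]))
E
```

```text
barrel x0,slope,z0,slope [-0.00033405  0.00095639  0.03123307  0.01125279] 4237 0.00087707459063421
y ext [-0.10611411 -0.10471238  0.09002138  0.09101551]
tab 0 1024 [-0.02925636 -0.0157214  -0.01173569] -0.024994508821500734
tab 1 963 [0.01209703 0.01585535 0.02914602] -0.024986885175200174
((482.8800048828125, 242.29840087890625), (141.65133666992188, 265.39056396484375), 5.763248443603516)
slot 571 [[12.6, -98.4, 186.3], [13.1, -100.7, 184.9], [14.3, -102.0, 184.1], [-14.5, -103.5, 183.0], [9.3, -102.5, 181.3], [-12.0, -97.7, 179.1], [7.4, -99.8, 177.2], [5.9, -98.4, 175.5], [7.7, -97.5, 172.4], [-10.7, -98.3, 167.8], [10.1, -97.5, 162.8], [-12.5, -102.7, 162.1], [-24.0, -97.1, 161.7], [1.4, -97.3, 161.4], [-9.4, -97.5, 161.1], [-21.0, -102.4, 160.8], [-20.0, -98.8, 160.5], [-23.8, -92.0, 159.8], [-22.7, -91.2, 159.2], [-22.6, -95.3, 158.5], [11.6, -97.4, 156.6], [-11.0, -97.4, 153.9], [4.7, -97.3, 151.3]]
saddle 622 [[-2.2, 66.7, 247.4], [-15.1, 70.8, 182.5], [-13.0, 76.8, 180.9], [-11.5, 73.8, 178.3], [-8.9, 79.4, 174.7], [-7.5, 76.2, 172.6], [7.0, 71.4, 168.8], [7.5, 70.5, 163
[... 273 characters left out ...]
51.3], [0.6, 69.7, 149.0], [-11.7, 69.8, 143.8]]
plate 806 [[4.6, 99.2, 184.7], [7.7, 98.0, 183.7], [3.1, 100.4, 183.3], [2.2, 97.6, 183.0], [13.7, 99.7, 182.7], [7.1, 96.4, 182.3], [5.4, 101.1, 181.7], [-0.6, 95.6, 179.3], [-15.0, 99.9, 175.7], [12.7, 95.8, 172.7], [7.8, 95.4, 168.7], [-14.6, 95.7, 163.9], [-15.4, 96.8, 163.0], [5.5, 98.0, 161.8], [-2.1, 97.8, 160.0], [-21.5, 94.4, 159.0], [9.5, 95.4, 158.1], [-17.1, 95.6, 156.1], [-12.8, 95.5, 153.7], [-14.1, 94.3, 150.4], [1.3, 93.9, 149.4], [3.5, 95.2, 148.7], [-0.4, 91.0, 147.9]]<stdin>:23: RuntimeWarning: Mean of empty slice
Traceback (most recent call last):
ValueError: zero-size array to reduction operation fmax which has no identity
```

```bash
python3 -m handwheel '[[0,-0.35,1,0,0,0.011,200],[0,0,2,0,0,0,200],[0,0,2,0,0,0,200],[0,0,2,0,0,0,200],[0,0,2,0,0,0,200],[0,0,1.3,0,0,0,200],[0,0,0.5,0,0,0,200],[0,0,0,0,0,0,200],[0,0,0,0,0,0,200]]' 
python3 - <<'E'
from h import *
from cell import manip
o=manip.get_obs();togo(o,np.array([.5745,.251,.235]),.095);print(o["moment"],o["finger_gap"])
c=manip.read_camera("wrist");np.savez("w4.npz",**c,tcp=o["ee_pos"],rot=o["eef_rot"])
im=c["pixels"][:,:,::-1];cv2.imwrite("pics/w4.png",cv2.resize(im[130:300,90:540],(800,302),interpolation=cv2.INTER_CUBIC))
P=cloud(c);a=.095;C=np.array([.575,.2515]);A=np.array([[np.cos(a),np.sin(a)],[-np.sin(a),np.cos(a)]])
W=P.reshape(-1,3);L=(W[:,:2]-C)@A.T
for nm,lo,hi in (("slot",-.112,-.09),("saddle",.066,.083),("plate",.09,.108)):
    m=(L[:,1]>lo)&(L[:,1]<hi)&(W[:,2]>.168)&(W[:,2]<.192)&(abs(L[:,0])<.03);k=L[m]
    print(nm,m.sum(),np.percentile(k,[2,50,98],axis=0).round(4).tolist(),np.percentile(W[m,2],98))
m=(W[:,2]>.2)&(W[:,2]<.215)&(abs(L[:,0])<.012);print("door",np.percentile(L[m],[1,50,99],axis=0),np.polyfit(L[m][:,1],L[m][:,0],1))
E
```

```text
t: 7.85
ee_pos: [0.5767, 0.2512, 0.2379]
eef_rot: [-0.139, 3.137, 0.001]
force: [0.4, 0.4, -2.3]
finger_gap: 0.0335
t 7.85 turn [ 0.0006  0.0019 -0.0063] cm now-axes [ 0.23 -0.    0.29] cm target-axes [ 0.23 -0.    0.29] F [ 0.4  0.4 -2.3]
[-0.06264059 -0.01577922 -0.03890697] 0.03346995737423347
slot 320 [[-0.016, -0.1031], [-0.0092, -0.0986], [0.0081, -0.0969]] 0.18561681020419984
saddle 326 [[-0.0176, 0.0695], [-0.0122, 0.0736], [0.0084, 0.0794]] 0.1836500847227156
plate 646 [[-0.0147, 0.0951], [-0.0059, 0.0961], [0.0066, 0.1015]] 0.18395988710390596
door [[-0.00439776 -0.10474139]
 [-0.00064351 -0.02160865]
 [ 0.00714633  0.08979271]] [2.51921997e-03 2.74109831e-05]
```

View pics/w4.png

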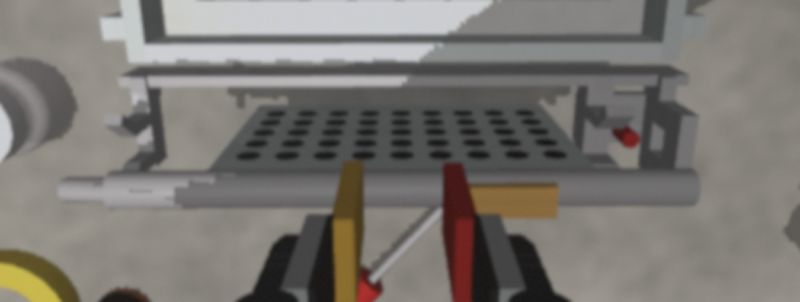

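The crop shows the door square above the silver ears: stub tip (60,188), barrel +y end (697,188), button (625,137), and the panel inside the hinge span. I'll let the arm settle, trim the position, then descend slowly, feeling for contact.

```bash
python3 -m handwheel '[[0,0,0,0,0,-0.005,200],[0,0,0,0,0,0,200],[0,0,0,0,0,0,200]]' 
python3 - <<'E'
from h import *
from cell import manip
o=manip.get_obs();togo(o,np.array([.5745,.251,.235]),.095)
E
```

```text
t: 8.2
ee_pos: [0.5763, 0.2513, 0.2372]
eef_rot: [-0.147, 3.137, 0.001]
force: [0.1, -0.8, -2.7]
finger_gap: 0.0335
t 8.2 turn [ 0.0004  0.0007 -0.0011] cm now-axes [ 0.18 -0.01  0.22] cm target-axes [ 0.18 -0.01  0.22] F [ 0.1 -0.8 -2.7]
```

Trim x, then go down in 5 mm steps to an axis height of about 0.190.

```bash
python3 -m handwheel '[[0.17,0,0.3,0,0,0,200],[0,0,0.5,0,0,0,200],[0,0,0.4,0,0,0,200],[0,0,0.3,0,0,0,200],[0,0,0,0,0,0,200],[0,0,0,0,0,0,200]]' 
python3 - <<'E'
from h import *
from cell import manip
o=manip.get_obs();togo(o,np.array([.5745,.251,.197]),.095);print(o["moment"])
E
```

```text
t: 8.8
ee_pos: [0.5745, 0.251, 0.2217]
eef_rot: [0.147, -3.138, 0.0]
force: [-0.0, -0.5, -2.9]
finger_gap: 0.0337
t 8.8 turn [-0.0002 -0.0001 -0.0011] cm now-axes [0.   0.   2.47] cm target-axes [0.   0.   2.47] F [-0.  -0.5 -2.9]
[ 0.04868872 -0.02096836 -0.04066218]
```

```bash
for i in 1; do python3 -m handwheel '[[0,0,0.3,0,0,0,200],[0,0,0.2,0,0,0,200],[0,0,0,0,0,0,200]]'; done; python3 -m handwheel '[[0,0,0.2,0,0,0,200],[0,0,0.2,0,0,0,200],[0,0,0,0,0,0,200]]'
```

```text
t: 9.1
ee_pos: [0.5742, 0.2509, 0.2163]
eef_rot: [0.147, -3.137, 0.001]
force: [0.1, -0.7, -3.7]
finger_gap: 0.0334
t: 9.4
ee_pos: [0.5743, 0.2509, 0.2124]
eef_rot: [0.147, -3.137, 0.0]
force: [-0.3, -0.3, -3.4]
finger_gap: 0.0337
```

```bash
python3 -m handwheel '[[0,0,0.2,0,0,0,200],[0,0,0.1,0,0,0,200],[0,0,0,0,0,0,200]]'
```

```text
t: 9.7
ee_pos: [0.5743, 0.2509, 0.2095]
eef_rot: [0.147, -3.138, 0.0]
force: [-0.4, 0.2, -2.3]
finger_gap: 0.0333
```

```bash
python3 -m handwheel '[[0,0,0.2,0,0,0,200],[0,0,0.1,0,0,0,200],[0,0,0,0,0,0,200]]';python3 -m handwheel '[[0,0,0.2,0,0,0,200],[0,0,0.1,0,0,0,200],[0,0,0,0,0,0,200]]'
```

```text
t: 10.0
ee_pos: [0.5743, 0.2509, 0.2065]
eef_rot: [0.147, -3.138, 0.0]
force: [-0.0, 0.4, -1.9]
finger_gap: 0.0337
t: 10.3
ee_pos: [0.5743, 0.2509, 0.2035]
eef_rot: [0.147, -3.138, 0.0]
force: [0.6, -0.9, -4.0]
finger_gap: 0.0333
```

```bash
python3 -m handwheel '[[0,0,0.1,0,0,0,200],[0,0,0.1,0,0,0,200],[0,0,0,0,0,0,200]]'; python3 -c "
from cell import manip
print(manip.get_obs()['moment'])"
```

```text
t: 10.6
ee_pos: [0.5747, 0.251, 0.2023]
eef_rot: [-0.147, 3.137, 0.0]
force: [-0.4, -1.2, 0.2]
finger_gap: 0.0333
[-0.07221232  0.09659198 -0.00390861]
```

Button contact at TCP z ≈ 0.202–0.203, so home should be near 0.197. Continuing in small steps.

```bash
for i in 1 2; do python3 -m handwheel '[[0,0,0.1,0,0,0,200],[0,0,0.1,0,0,0,200],[0,0,0,0,0,0,200]]'; python3 -c "
from cell import manip
print(manip.get_obs()['moment'])"; done
```

```text
t: 10.9
ee_pos: [0.5746, 0.2509, 0.2]
eef_rot: [-0.147, 3.138, -0.0]
force: [0.0, -0.3, -0.0]
finger_gap: 0.0335
[-0.22696007  0.04193347  0.02368274]
t: 11.2
ee_pos: [0.5746, 0.2509, 0.1979]
eef_rot: [-0.147, 3.138, -0.0]
force: [0.6, -1.9, 0.4]
finger_gap: 0.0336
[-0.34019818  0.02150367  0.05788271]
```

```bash
for i in 1; do python3 -m handwheel '[[0,0,0.05,0,0,0,200],[0,0,0,0,0,0,200],[0,0,0,0,0,0,200]]'; python3 -c "
from cell import manip
print(manip.get_obs()['moment'])"; done; python3 -m handwheel '[[0,0,0.05,0,0,0,200],[0,0,0,0,0,0,200],[0,0,0,0,0,0,200]]'; python3 -c "
from cell import manip
print(manip.get_obs()['moment'])"
```

```text
t: 11.5
ee_pos: [0.5745, 0.2509, 0.1974]
eef_rot: [-0.147, 3.138, -0.0]
force: [-0.5, -2.4, 0.6]
finger_gap: 0.0334
[-0.41282388 -0.04297929 -0.00849151]
t: 11.8
ee_pos: [0.5745, 0.2509, 0.1969]
eef_rot: [-0.147, 3.138, -0.0]
force: [0.1, -2.7, 1.1]
finger_gap: 0.0331
[-0.50146247 -0.07127893  0.02379895]
```

```bash
python3 -m handwheel '[[0,0,0.05,0,0,0,200],[0,0,0,0,0,0,200],[0,0,0,0,0,0,200]]'; python3 -c "
from cell import manip
print(manip.get_obs()['moment'])"
```

```text
t: 12.1
ee_pos: [0.5745, 0.251, 0.1964]
eef_rot: [-0.147, 3.138, 0.0]
force: [0.5, -3.3, 1.7]
finger_gap: 0.0334
[-0.53732131 -0.04748285 -0.01162325]
```

```bash
python3 -m handwheel '[[0,-0.1,0,0,0,0,200],[0,0,0,0,0,0,200],[0,0,0,0,0,0,200]]'; python3 - <<'E'
from h import *
from cell import manip
o=manip.get_obs();print(o["moment"])
c=manip.read_camera("wrist");np.savez("w5.npz",**c,tcp=o["ee_pos"],rot=o["eef_rot"])
im=c["pixels"][:,:,::-1];cv2.imwrite("pics/w5.png",np.vstack([cv2.resize(im[180:260,80:240],(800,280)),cv2.resize(im[180:260,400:560],(800,280))]))
P=cloud(c);T=(P-o["ee_pos"])@Ro.from_rotvec(o["eef_rot"]).as_matrix()
q=T[222:246,130:480].reshape(-1,3)
q=q[(abs(q[:,0])<.02)&(q[:,2]>.015)&(q[:,2]<.04)&(((q[:,1]<-.03)&(q[:,1]>-.09))|((q[:,1]>.045)&(q[:,1]<.068)))]
from scipy.optimize import least_squares
f=lambda p:np.hypot(q[:,0]-p[0]-p[1]*q[:,1],q[:,2]-p[2]-p[3]*q[:,1])-.006
print(least_squares(f,[0,0,.03,0],loss="soft_l1",f_scale=.001).x)
E
```

```text
t: 12.4
ee_pos: [0.5746, 0.2507, 0.1963]
eef_rot: [-0.148, 3.138, 0.002]
force: [-0.5, 0.4, 1.1]
finger_gap: 0.0336
[ 0.42487023  0.09811709 -0.01383531]
[-0.00025883  0.00092374  0.0310352   0.00325212]
```

View pics/w5.png

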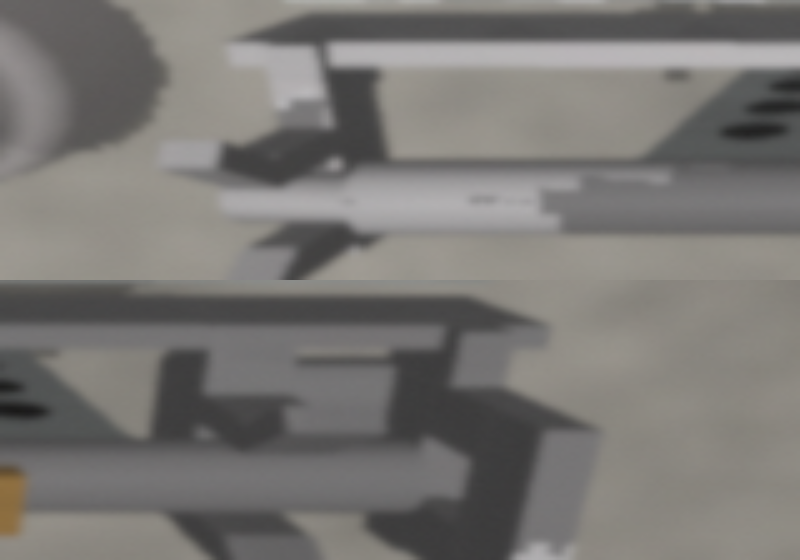

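The crops show the stub (220–340, 200) between the slot prongs and the barrel in the saddle, with its end at (430,475) beside the end plate. The sideways force is relieved, and the 3.7 N of lift is the button alone, so the door isn't bottomed yet. Pressing further.

```bash
for i in 1; do python3 -m handwheel '[[0,0,0.05,0,0,0,200],[0,0,0,0,0,0,200],[0,0,0,0,0,0,200]]'; python3 -c "
from cell import manip
print(manip.get_obs()['moment'])"; done; python3 -m handwheel '[[0,0,0.05,0,0,0,200],[0,0,0,0,0,0,200],[0,0,0,0,0,0,200]]'; python3 -c "
from cell import manip
print(manip.get_obs()['moment'])"
```

```text
t: 12.75
ee_pos: [0.5747, 0.2506, 0.1961]
eef_rot: [-0.148, 3.137, 0.002]
force: [-0.8, 0.9, 2.6]
finger_gap: 0.0333
[0.96570549 0.19311035 0.03956237]
t: 13.05
ee_pos: [0.5749, 0.2506, 0.196]
eef_rot: [-0.148, 3.137, 0.002]
force: [-2.0, 2.8, 4.9]
finger_gap: 0.0336
[1.27907478 0.40825502 0.00681198]
```

```bash
python3 -m handwheel '[[0,0,0.05,0,0,0,200],[0,0,0,0,0,0,200],[0,0,0,0,0,0,200]]'; python3 -c "
from cell import manip
print(manip.get_obs()['moment'])"
```

```text
t: 13.35
ee_pos: [0.575, 0.2506, 0.1959]
eef_rot: [-0.148, 3.136, 0.002]
force: [-2.3, 2.8, 5.5]
finger_gap: 0.0335
[1.27512174 0.54026043 0.01770607]
```

```bash
python3 - <<'E'
from h import *
from cell import manip
from scipy.optimize import least_squares
o=manip.get_obs()
c6=manip.read_camera("wrist");np.savez("w6.npz",**c6)
for n,C,a,z in (("w1",(.5485,-.230),.159,.155),("w2",(.5485,-.2295),.159,.164),("w3",(.575,.2547),.1005,.312),("w4",(.576,.2512),.09,.207),("w5",(.5745,.2507),.095,.166),("w6",(.575,.2506),.095,.166)):
    P=cloud(dict(np.load(n+".npz"))).reshape(-1,3);A=np.array([[np.cos(a),np.sin(a)],[-np.sin(a),np.cos(a)]])
    q=np.c_[(P[:,:2]-C)@A.T,P[:,2]]
    q=q[(abs(q[:,0])<.009)&(abs(q[:,2]-z)<.011)&(((q[:,1]<-.025)&(q[:,1]>-.085))|((q[:,1]>.035)&(q[:,1]<.068)))]
    f=lambda p:np.hypot(q[:,0]-p[0]-p[1]*q[:,1],q[:,2]-p[2]-p[3]*q[:,1])-.006
    r=least_squares(f,[0,0,z,0],loss="soft_l1",f_scale=.001);print(n,len(q),r.x.round(4))
E
```

```text
w1 1616 [ 0.0005 -0.0007  0.1566  0.0015]
w2 3597 [ 0.0003  0.0007  0.1636 -0.0059]
w3 3452 [ 3.000e-04 -3.000e-04  3.124e-01 -1.320e-02]
w4 3523 [ 0.0011  0.001   0.2069 -0.0094]
w5 3530 [0.0004 0.0007 0.1655 0.0004]
w6 3527 [1.000e-04 1.200e-03 1.652e-01 4.400e-03]
```

```bash
python3 -m handwheel '[[0.03,0.05,0,0,0,0,200],[0,0,0,0,0,0,200],[0,0,0,0,0,0,200]]'; python3 -c "
from cell import manip
print(manip.get_obs()['moment'])"; python3 -m handwheel '[[0,0,0.05,0,0,0,200],[0,0,0,0,0,0,200],[0,0,0,0,0,0,200]]'; python3 -c "
from cell import manip
print(manip.get_obs()['moment'])"
```

```text
t: 13.7
ee_pos: [0.5748, 0.2506, 0.1959]
eef_rot: [-0.148, 3.136, 0.001]
force: [-1.2, 1.1, 6.5]
finger_gap: 0.0334
[0.92786445 0.3420982  0.02723639]
t: 14.0
ee_pos: [0.5749, 0.2506, 0.1959]
eef_rot: [-0.148, 3.136, 0.001]
force: [-0.5, 1.7, 6.8]
finger_gap: 0.0335
[0.91439299 0.50500849 0.01996056]
```

Contact at both ends now: TCP z is steady at 0.1959 while the push rises to about 9.4 N. Next I'll let the pin out gradually, keeping the downward push and shifting +y so the yellow pad stays put.

```bash
python3 -m handwheel '[[0,0,0.07,0,0,0,200],[0,0,0,0,0,0,165],[0,0,0,0,0,0,155],[0,0,0,0,0,0,155]]'; python3 -m handwheel '[[0,0.05,0.02,0,0,0,148],[0,0.05,0.02,0,0,0,148],[0,0,0,0,0,0,148]]'
```

```text
t: 14.4
ee_pos: [0.575, 0.2506, 0.1958]
eef_rot: [-0.148, 3.135, 0.001]
force: [-2.0, 1.8, 9.3]
finger_gap: 0.0337
t: 14.7
ee_pos: [0.5749, 0.2509, 0.1953]
eef_rot: [-0.148, 3.136, -0.002]
force: [-1.9, -0.4, 9.1]
finger_gap: 0.0354
```

```bash
python3 -m handwheel '[[0,0.05,0.02,0,0,0,143],[0,0.05,0.02,0,0,0,143],[0,0,0,0,0,0,143]]'; python3 -m handwheel '[[0,0.05,0.02,0,0,0,138],[0,0.05,0.02,0,0,0,138],[0,0,0,0,0,0,138]]'
```

```text
t: 15.0
ee_pos: [0.575, 0.2515, 0.1951]
eef_rot: [-0.148, 3.135, -0.003]
force: [-1.1, -1.1, 8.9]
finger_gap: 0.0375
t: 15.3
ee_pos: [0.5749, 0.2523, 0.1948]
eef_rot: [-0.148, 3.135, -0.003]
force: [-1.1, -1.3, 10.1]
finger_gap: 0.0396
```

```bash
python3 -m handwheel '[[0,0.05,0.02,0,0,0,132],[0,0.05,0.02,0,0,0,132],[0,0,0,0,0,0,132]]'; python3 -m handwheel '[[0,0.05,0.02,0,0,0,126],[0,0.05,0.02,0,0,0,126],[0,0,0,0,0,0,126]]'
python3 - <<'E'
from h import *
from cell import manip
c=manip.read_camera("wrist");np.savez("w7.npz",**c)
im=c["pixels"][:,:,::-1];cv2.imwrite("pics/w7.png",cv2.resize(im[170:310,240:540],(800,373),interpolation=cv2.INTER_CUBIC))
E
```

```text
t: 15.6
ee_pos: [0.5749, 0.253, 0.1945]
eef_rot: [-0.148, 3.135, -0.004]
force: [-0.5, -1.8, 9.9]
finger_gap: 0.0412
t: 15.9
ee_pos: [0.5749, 0.2539, 0.1942]
eef_rot: [-0.148, 3.135, -0.004]
force: [-0.6, -2.7, 10.2]
finger_gap: 0.043
```

View pics/w7.png

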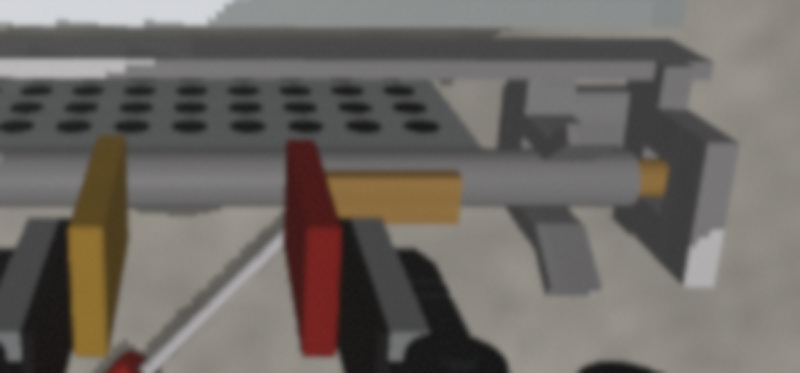

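Brass pin visible at (650,178), running from the barrel end into the plate, and the red tab (315,250) still rides on its pad. Continuing the opening.

```bash
python3 -m handwheel '[[0,0.05,0.01,0,0,0,119],[0,0.05,0.01,0,0,0,119],[0,0,0,0,0,0,119]]'; python3 -m handwheel '[[0,0.05,0.01,0,0,0,112],[0,0.05,0.01,0,0,0,112],[0,0,0,0,0,0,112]]';  python3 -m handwheel '[[0,0.05,0,0,0,0,105],[0,0.05,0,0,0,0,105],[0,0,0,0,0,0,105]]'
python3 - <<'E'
from h import *
from cell import manip
c=manip.read_camera("wrist");np.savez("w8.npz",**c)
im=c["pixels"][:,:,::-1];cv2.imwrite("pics/w8.png",cv2.resize(im[170:310,240:540],(800,373),interpolation=cv2.INTER_CUBIC))
E
```

```text
t: 16.25
ee_pos: [0.5749, 0.2547, 0.1939]
eef_rot: [-0.148, 3.135, -0.005]
force: [-0.6, -3.2, 9.3]
finger_gap: 0.0455
t: 16.55
ee_pos: [0.5747, 0.2557, 0.1935]
eef_rot: [-0.148, 3.135, -0.005]
force: [-0.6, -2.1, 10.1]
finger_gap: 0.0477
t: 16.85
ee_pos: [0.573, 0.2568, 0.1904]
eef_rot: [0.146, -3.136, 0.005]
force: [0.8, -3.7, 2.9]
finger_gap: 0.0505
```

View pics/w8.png

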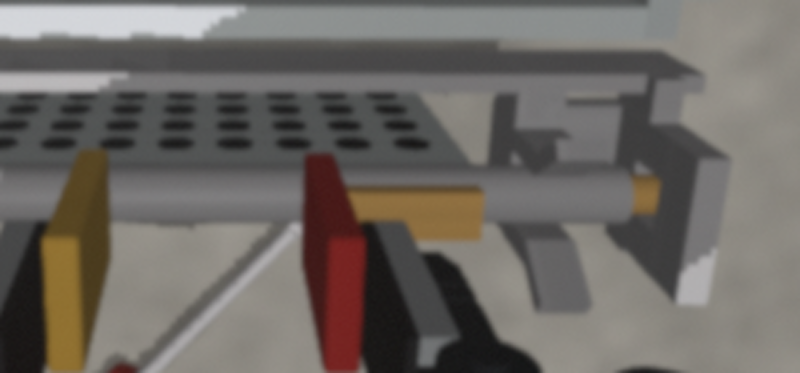

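Tab spacing is now about 50 mm with the brass pin through the plate hole (645,195), so the pin is out. Now I'll open fully, rise clear and inspect.

```bash
python3 -m handwheel '[[0,0,-0.2,0,0,0,95],[0,0,-0.2,0,0,0,70],[0,0,0,0,0,0,40],[0,0,0,0,0,0,0],[0,0,0,0,0,0,0],[0,0,0,0,0,0,0],[0,0,0,0,0,0,0]]'
python3 -m handwheel '[[0,0,-1,0,0,0,0],[0,0,-2,0,0,0,0],[0,0,-2,0,0,0,0],[0,0,-2,0,0,0,0],[0,0,-1,0,0,0,0],[0,0,0,0,0,0,0],[0,0,0,0,0,0,0]]'
python3 - <<'E'
from h import *
from cell import manip
from scipy.optimize import least_squares
c=manip.read_camera("wrist");np.savez("w9.npz",**c)
im=c["pixels"][:,:,::-1];cv2.imwrite("pics/w9.png",np.vstack([cv2.resize(im[165:245,150:470],(800,200),interpolation=cv2.INTER_CUBIC),cv2.resize(im[165:235,370:470],(570,399),interpolation=cv2.INTER_CUBIC).copy() if 0 else cv2.copyMakeBorder(cv2.resize(im[165:235,370:470],(570,399),interpolation=cv2.INTER_CUBIC),0,0,0,230,cv2.BORDER_CONSTANT)]))
P=cloud(c).reshape(-1,3);a=.095;C=(.575,.2506);z=.166;A=np.array([[np.cos(a),np.sin(a)],[-np.sin(a),np.cos(a)]])
g=np.c_[(P[:,:2]-C)@A.T,P[:,2]]
q=g[(abs(g[:,0])<.009)&(abs(g[:,2]-z)<.011)&(((g[:,1]<-.025)&(g[:,1]>-.085))|((g[:,1]>.043)&(g[:,1]<.068)))]
f=lambda p:np.hypot(q[:,0]-p[0]-p[1]*q[:,1],q[:,2]-p[2]-p[3]*q[:,1])-.006
print(len(q),least_squares(f,[0,0,z,0],loss="soft_l1",f_scale=.001).x.round(4))
m=(g[:,2]>.205)&(g[:,2]<.22)&(abs(g[:,0])<.016)
for s in (0,1):
    k=g[m&((g[:,1]>.01)==s)&(abs(g[:,1])<.05)];print("tab",len(k),np.percentile(k[:,1],[1,50,99]),k[:,2].mean())
E
```

```text
t: 17.6
ee_pos: [0.5734, 0.2585, 0.1951]
eef_rot: [0.147, -3.138, -0.0]
force: [0.7, 0.4, -0.0]
finger_gap: 0.0854
t: 18.3
ee_pos: [0.5731, 0.2584, 0.2746]
eef_rot: [0.147, -3.137, 0.0]
force: [0.2, 0.1, 0.4]
finger_gap: 0.0852
1427 [ 0.     -0.0003  0.1659  0.011 ]
tab 392 [-0.01878083 -0.01545037 -0.01269826] 0.21274965082194347
tab 380 [0.02515471 0.02782741 0.03105049] 0.21316948694531598
```

View pics/w9.png

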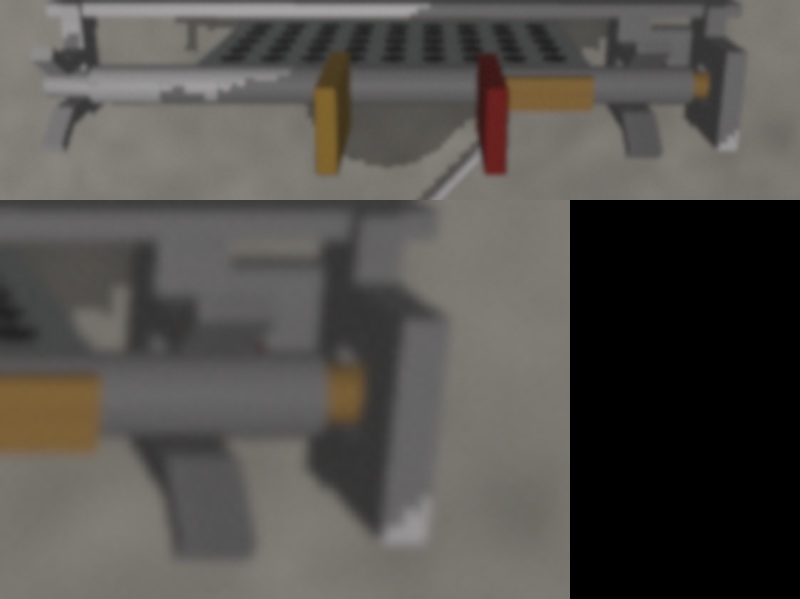

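The final view shows the door in both ears: tabs at (330,130) and (490,130), about 50 mm apart, so the pin is fully out. The brass pin enters the plate hole at (345,395) in the enlarged crop. The gripper is clear, so I'm handing in.

```bash
python3 -c "
from cell import manip
print(manip.finish_job())"
```

```text
the job is handed in; nothing more can be done
None
```

The door is off the black amplifier and in the silver one's hinge, and I handed the job in at about 18.4 s of robot time.

**What I did:** I pinched the tabs to pull the pin back, lifted the door straight off and carried it over high. I lowered it in small steps, feeling the button at TCP z ≈ 0.202 and the stop at about 0.196. I pressed it there at about 10–13 N and let the pin out gradually while still pressing, then opened and rose clear.

**Last checks:**
- **Pin:** the tabs measured about 50 mm over their outer faces, so the pin is fully out. The picture shows it entering the end-plate hole.
- **Door height:** the barrel axis is at 0.166 m, matching the ears I measured.
- **Robot:** the force readings were close to zero, with the gripper open and about 8 cm above its release height.

**What did not agree fully:**
- **Tilt:** the barrel now slopes about 0.01 rad, +y end up. That is roughly the allowed 1.5 mm button lift to the hole's edge, but the depth noise makes this uncertain. The raw figure is nearer 1.9 mm over the barrel's length.
- **Sideways contact:** while going in, the door built up about 3 N sideways, which I eased with a 1 mm shift.
- **Release:** the grip slipped down about 3 mm just as the pin reached full extension, without any force spike in the readings.

I did not read the button travel directly. I also did not take a last picture of the bystander objects; the robot never went near them.

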